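Show the blank's end for deburring

ROBOT

A 7-joint arm with a two-finger parallel gripper is mounted at the origin on a cart in front of the work surface, level with it; the furniture and walls round the work are solid. World frame = base frame: x ahead of the robot, y to its left, z up, the work surface at z = 0. Lengths are in m, angles in rad, forces in N, time in s.
With the tool pointing down it reaches from about 0.425 to 0.925 m from the base axis. Payload 6.8 kg.
Tool frame: the origin (TCP) lies midway between the tips of the shut fingers; the grasp point (between the pads) lies 19 mm behind it; y points along the fingers, z is the direction in which the jaws open and shut, and the axes are right-handed (so a half turn about y gives the same grasp; the last joint's range is limited). The gripper opens to 85 mm and grips with 20 to 120 N. Pads are 22 mm wide; open, the fingers measure 114 mm over their backs; the gripper's body (76 mm by 85 mm) begins 54 mm behind the grasp point. The pads swing forward as they close: fully open they stand 13 mm farther back than shut.
Start: joints at [1.11, 0.477, 0.022, 1.555, -0.011, 1.109, -0.083], TCP at [0.233, -0.633, 0.231] pointing down, gripper open.
Joint ranges: [-2.96, 2.96], [-0.34, 2.1], [-1.41, 1.46], [0.24, 2.44], [-1.37, 4.51], [0.17, 1.92], [-2.96, 2.96]. Speed limits (rad/s): [2.39, 2.39, 3.14, 3.14, 3.14, 3.14, 3.14].

INTERFACE

Orientations are given as a unit quaternion [w, x, y, z].
In Python, from station import bot gives the robot as it stands. The module is installed in compiled form; this text tells all that it offers.
- The arm moves only by the shell command python3 -m crank 'ROWS' [FORCE]. ROWS is JSON, a list of rows, each an object with "linear": the shift along the tool's x, y, z in m, a list of three; "dr": the turn, a rotation vector about the tool's x, y, z in degrees, a list of three; "hand": the gripper command: -1 is shut, 1 is fully open, values between are in proportion. A call has 1 to 10 rows; each row is the pose to reach, as a shift and turn from the pose commanded when the call began, along the tool's axes at that moment; what a row does not reach only later rows make up. A row lasts 1/12 s, in which the tool goes at most 41.7 mm and 7.16 degrees, less where a joint would pass 70% of its speed; a pose out of reach is approached as far as the arm can. A call with a gripper value outside its range is refused whole. The fingers move at their own pace and stop on an object; FORCE is the grip in N (left out, the last holds). Time passes only in rows, so rows that repeat a pose let the fingers close. It gives the time, the measured TCP pose, the force and the opening at its end, in the units of the state.
- bot.get_obs(): the state, without advancing time (a new reading comes with each control period).
- bot.read_camera(name): name is "scene" or "side" or "wrist"; returns the picture (400x640x3 uint8, blue, green, red); there is no depth.
- bot.camera_params(name): a dict with "K" (3x3 intrinsics, pixels), "R" (3x3) and "t" (3): a world point X has camera coordinates R X + t; the wrist camera has in their place "hand_eye" (4x4, takes a point from camera to tool coordinates, whose origin is the TCP and whose axes are the tool frame's). Camera axes: x right, y down, z forward; pixel columns grow to the right and rows downward; lengths in m; the calibration is good to about 2 mm. The wrist camera is an equidistant fisheye: a pixel r from the principal point sees the ray r / f radians off the axis. A picture is of the moment at which its call begins: read the wrist's pose just before it. camera_params takes no time and is no camera call.
- bot.hand_in(): hands the job in, once; it reports no verdict.
Trained networks look in the newest picture that a camera, given by its name, has taken for a name from the list of things; names that differ only in an ending like _2 or _b are one class to them, and where a whole thing is asked for, a point or a joint stands for the part that bears it (a point fixed in the world has none). Each returns a list of dicts, best first, with "score" (0 to 1); they miss things now and then, are a little off and sometimes report something else, mostly with a low value. They report only what shows in the picture. A call takes as long as a camera call.
- bot.search_frame(camera, target): "extent" ([left, top, right, bottom] in pixels, round what is visible of it).
- bot.cut_out(camera, target): "pixels" (400x640 bool, what is visible of it) and "extent" ([left, top, right, bottom] in pixels, round what is visible of it).
- bot.place_of(camera, target): "xy" ([column, row] in pixels: a listed point, or the origin of a listed thing).
The state is a dict: "t": time; "q": joint angles; "joint_vel": joint speeds; "joint_torque": joint torques, N m; "eef_pos": TCP position; "tool_rot": TCP orientation; "contact_force": force on the tool from outside, world axes, zero at the start; "torque": the same for the moment, N m; "gripper_width": opening from 0.0 (shut) to 1.0 (fully open).
Only numpy, scipy, OpenCV 4.12 (cv2) and the standard library are available. Lean on these libraries where they do the work, as an engineer would, in place of code of your own. Each camera call takes 0.05 s, during which the arm holds its last target. There are 200 camera calls.

TASK

The end of the metal blank on the small grey stand is to be deburred. First swing the stop bar at the left end of the ledge right out of the way by pushing its upright post outward. Then, only pushing with the fingertips and never pinching or lifting it, push the blank square against the fence at the back of the ledge and along it to the left, until its end sticks out about 3 cm past the end of the ledge, and leave it lying there flat against the fence, with the nut, the soapstone and the other loose things left where they are.

Things in the scene. Friction and masses are not known exactly. Their poses are not given: they have to be found in the camera images.
- stand: Grey steel stand, fixed to the bench. Origin on the bench; +y along the ledge to the stop-bar end (robot's left), +x away from the robot. In its frame (mm) the top (ledge) is at z 60, x -45 to 95, y -130 to 130, both y ends open. A dark steel fence, 12 high above the ledge, runs along y from -125 to 95; its front face is at x 36, back face at x 44.
- ledge_end (a point): Point on the edge of the stand's left (+y) end, at the height of the ledge: (6, 130, 60) mm in the stand's frame. Axes as the stand's.
- stop (a joint): Angle of the stop bar, rad: 0 = straight across the ledge end, blocking the blank; grows as the post swings outward (clockwise from above); travel ends at 1.75. At angle a the bar points along (-cos a, sin a) in the stand's x, y. Stiff hinge: stays where it is left, about 1 N at the post moves it. Starts between 0 and 0.25.
- stop_pivot (a point): Top of the stop bar's hinge boss (24 mm across): (50, 120, 84) mm in the stand's frame. The bar is 12 mm wide, 10 mm high, its underside 4 mm above the ledge, and reaches 113 mm from the pivot.
- stop_post (a point): Bare steel upright post, 16 mm across, near the free end of the stop bar, 105 mm from the pivot; this point is on its axis, 100 mm above the bench; the post runs from 72 to 117 mm above the bench. With the bar closed it stands just in front of the ledge.
- blank: Flat bare aluminium plate 60 x 130 x 6 mm (x, y, z), 0.2 to 0.4 kg, with two 10 mm holes at 45 mm either side of its middle on its long centre line. Lies loose on the ledge, long side roughly along the fence, 8 to 15 mm off it and up to 0.1 rad askew. Origin: centre of its underside; y along its length towards the stop end, x towards the fence.
- blank_lead (a point): Middle of the blank's left (+y) end face, half way up its thickness.
- blank_back (a point): Middle of the blank's long side that faces the fence, half way up its thickness.
- nut_a: Rusty hex nut 34 x 30 x 14 mm on the stand behind the fence; leave alone. Origin: centre of its underside.
- soapstone: White soapstone stick 12 x 90 x 8 mm on the bench just in front of the stand; leave alone. Origin: centre of its underside.
- flat_offcut: Rusty flat bar 32 x 85 x 10 mm on the bench behind the stand to the far left; leave alone. Origin: centre of its underside.
- packing_block: Wooden block 45 x 55 x 40 mm on the bench behind the stand to the left; leave alone. Origin: centre of its underside.
- big_bolt: Rusty bolt 33 x 29 x 74 mm standing on its head behind the stand; leave alone. Origin: centre of its underside.

How it is judged:
On the way, in this order (a step that is already met when the one before it is completed fails the run):
1. the stop bar is swung clear while the blank is still back on the ledge (value of joint stop above 1.2 rad and y of blank_lead in the frame of stand below 0.115 m), for 0.2 s.
2. the blank lies along the fence with its end past the end of the ledge (y of blank_lead in the frame of stand between 0.15 and 0.17 m and x of blank_back in the frame of stand above 0.03 m and angle between the y axis of blank and the y axis of stand, either way round below 0.08 rad and z of blank in the frame of stand between 0.058 and 0.063 m and angle between blank's own z axis and vertical below 0.05 rad), for 0.2 s.
At the end, for the whole second after the job is handed in: The stop bar is swung open past 1.2 rad; the blank lies flat on the ledge at rest, its back side within 6 mm of the fence and parallel to it within 0.08 rad, and its left end sticks out 20 to 40 mm past the end of the ledge (all of step 2 and value of joint stop above 1.2 rad and linear speed of blank below 0.01 m/s); the robot touches nothing.
It fails at once if the blank is lifted, tipped or dropped (z of blank in the frame of stand above 0.066 m or z of blank in the frame of stand below 0.054 m or angle between blank's own z axis and vertical above 0.12 rad).
It fails at once if the nut, soapstone, off-cut, block or bolt is moved more than 15 mm (distance of any of nut_a, soapstone, flat_offcut, packing_block, big_bolt from where it was at the start of the episode above 0.015 m).
It also fails if it takes over 72 s, if anything falls off the work surface, if the arm or the gripper's body presses on something with over 40 N, if the wrist force passes 120 N, or if a joint passes its speed limit or range.

## Working session

There is one attempt and no reset: what is moved stays moved. The work goes in short steps, Python scripts to look and compute and a shell command to move; the robot and the scene stay as the last step left them, time stands still between calls to the robot, and variables do not carry over. Pictures are saved under pics/ and viewed, about 8 in all and at most 12, crops included, and the job is handed in when it is done.

```bash
mkdir -p pics; cat > h.py <<'E'
import numpy as np, cv2
from station import bot
from scipy.spatial.transform import Rotation as Ro
def ray(cam,px):
    p=bot.camera_params(cam);K=np.array(p["K"]);R=np.array(p["R"]);t=np.array(p["t"])
    d=R.T@np.linalg.inv(K)@np.array([px[0],px[1],1.]);return -R.T@t,d/np.linalg.norm(d)
def onz(cam,px,z):
    o,d=ray(cam,px);return o+d*(z-o[2])/d[2]
def proj(cam,X):
    p=bot.camera_params(cam);c=np.array(p["R"])@np.array(X)+np.array(p["t"]);u=np.array(p["K"])@c;return u[:2]/u[2]
def tri(rays):
    A=sum(np.eye(3)-np.outer(d,d) for o,d in rays);b=sum((np.eye(3)-np.outer(d,d))@o for o,d in rays);return np.linalg.solve(A,b)
E
python3 - <<'E'
from h import *
np.set_printoptions(precision=4,suppress=True)
s=bot.get_obs();print({k:np.round(v,3) for k,v in s.items()})
R=Ro.from_quat(np.roll(s["tool_rot"],-1)).as_matrix();print(R)
for c in("scene","side"):
    im=bot.read_camera(c);cv2.imwrite(f"pics/{c}0.png",im)
    for n,z in(("stand",0),("ledge_end",.06),("stop_pivot",.084),("stop_post",.1),("blank",.06),("blank_lead",.063),("blank_back",.063)):
        for r in bot.place_of(c,n)[:2]: print(c,n,np.round(r["score"],2),np.round(r["xy"],1),onz(c,r["xy"],z))
E
```

```text
{'t': np.float64(0.0), 'q': array([ 1.11 ,  0.478,  0.022,  1.556, -0.012,  1.109, -0.083]), 'joint_vel': array([ 0.   ,  0.   ,  0.001, -0.002, -0.   ,  0.002,  0.001]), 'joint_torque': array([ -0.   , -59.646,   1.607, -28.12 ,   0.012,   0.009,  -0.   ]), 'eef_pos': array([ 0.233, -0.633,  0.23 ]), 'tool_rot': array([ 0.124, -0.124,  0.697, -0.696]), 'contact_force': array([ 0.148,  0.701, -0.28 ]), 'torque': array([ 0.038, -0.014, -0.025]), 'gripper_width': np.float64(1.002)}
[[-0.9384 -0.0008  0.3455]
 [-0.3455  0.0017 -0.9384]
 [ 0.0001 -1.     -0.0018]]
scene stand 0.84 [362.2 250.1] [0.5263 0.107  0.    ]
scene stand 0.38 [353.4 222.5] [ 0.6081 -0.0227  0.    ]
scene ledge_end 0.8 [340.7 248.5] [0.5253 0.2214 0.06  ]
scene stop_pivot 0.76 [321.7 232.7] [0.5708 0.2179 0.084 ]
scene stop_post 0.82 [370.2 237.7] [0.4616 0.2231 0.1   ]
scene blank 0.8 [365.5 226.9] [0.5204 0.1049 0.06  ]
scene blank_lead 0.75 [359.4 238. ] [0.5081 0.1669 0.063 ]
scene blank_back 0.77 [352.6 219.5] [0.5607 0.0871 0.063 ]
scene blank_back 0.69 [365.1 251.8] [0.4739 0.2166 0.063 ]
side stand 0.94 [278.8 259.6] [0.5243 0.1023 0.    ]
side ledge_end 0.87 [274.6 202.1] [0.5261 0.2235 0.06  ]
side stop_pivot 0.63 [292.9 189.1] [0.5684 0.2336 0.084 ]
side stop_pivot 0.5 [290.4 233.6] [0.5498 0.0822 0.084 ]
side stop_post 0.74 [245.5 189.3] [0.466  0.2236 0.1   ]
side blank_lead 0.66 [272.5 220.3] [0.5179 0.1555 0.063 ]
side blank_back 0.93 [289.  233.4] [0.5485 0.1083 0.063 ]
```

```bash
python3 - <<'E'
import cv2,numpy as np
a=cv2.imread("pics/scene0.png")[150:310,260:480];b=cv2.imread("pics/side0.png")[140:300,190:410]
cv2.imwrite("pics/v1.png",np.vstack([cv2.resize(x,None,fx=3.4,fy=3.4,interpolation=2)[:300*2] for x in(a,b)]) if 0 else np.vstack([cv2.resize(x,(413*1,300)) for x in(a,b)]))
cv2.imwrite("pics/v1.png",cv2.resize(a,(800,582),interpolation=2));cv2.imwrite("pics/v2.png",cv2.resize(b,(800,582),interpolation=2))
E
```

```text
(no output)
```

View pics/v1.png

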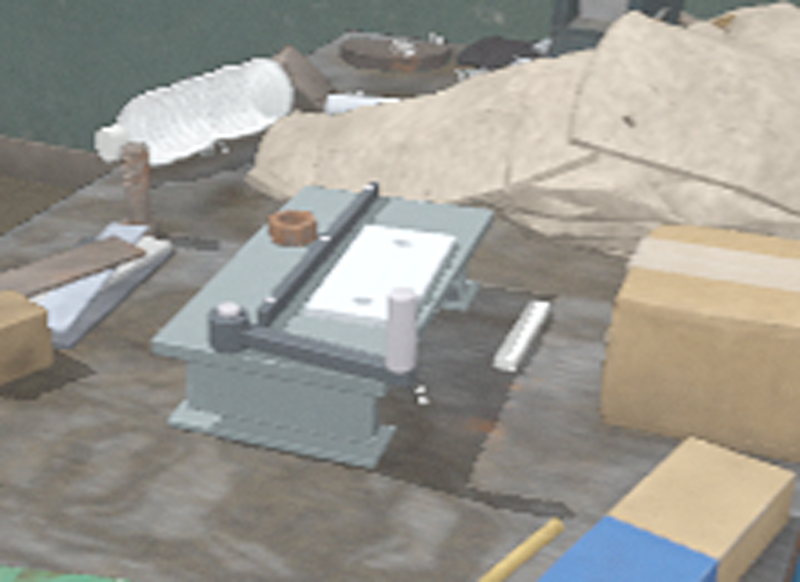

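View pics/v2.png

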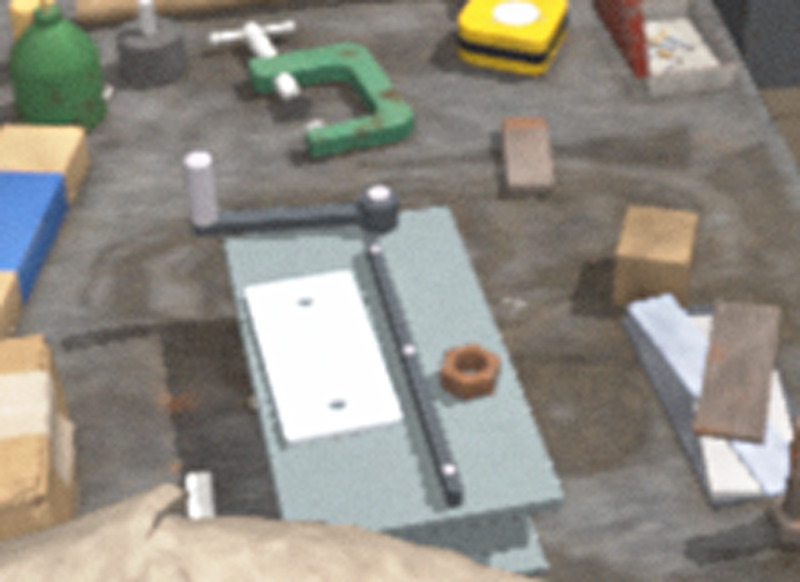

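```bash
cat > fit.py <<'E'
from h import *
def rigid(L,W):
    L,W=np.array(L),np.array(W);l,w=L-L.mean(0),W-W.mean(0)
    a=np.arctan2((l[:,0]*w[:,1]-l[:,1]*w[:,0]).sum(),(l*w).sum());c,s=np.cos(a),np.sin(a);R=np.array([[c,-s],[s,c]])
    t=W.mean(0)-R@L.mean(0);return a,t,W-(L@R.T+t)
E
python3 - <<'E'
from fit import *
np.set_printoptions(precision=4,suppress=True)
f=lambda c,p,z:onz(c,(np.array(p)/3.6364+((260,150) if c=="scene" else (190,140))),z)[:2]
S=[("side",(452,208),(95,130)),("side",(562,497),(95,-130)),("scene",(152,352),(95,130)),("scene",(305,187),(95,-130)),("scene",(493,210),(-45,-130)),("side",(227,238),(-45,130))]
L=[np.array(x[2])/1e3 for x in S];W=[f(x[0],x[1],.06) for x in S]
L+=[np.array([6,130])/1e3]*2;W+=[[.5253,.2214],[.5261,.2235]]
a,t,r=rigid(L,W);print("stand",a,t,r*1e3)
B=[("side",(246,288),(-30,65)),("side",(350,271),(30,65)),("side",(401,418),(30,-65)),("side",(290,442),(-30,-65)),("scene",(457,236),(-30,-65)),("scene",(370,226),(30,-65)),("scene",(306,308),(30,65))]
b,u,r=rigid([np.array(x[2])/1e3 for x in B],[f(x[0],x[1],.066) for x in B]);print("blank",b,u,r*1e3)
c,s=np.cos(a),np.sin(a);R=np.array([[c,-s],[s,c]])
print("blank in stand",R.T@(u-t),b-a)
for c,p in(("scene",(370.2,237.7)),("side",(245.5,189.3))):print("post in stand",R.T@(onz(c,p,.1)[:2]-t))
for X in((50,120,.084),(-55,120,.1)):
    w=np.r_[R@np.array(X[:2])/1e3+t,X[2]];print(w,proj("scene",w),proj("side",w))
E
```

```text
stand 0.10317057041747342 [0.5297 0.0981] [[  4.5091  -7.2249]
 [  0.7535  -2.4048]
 [-11.1199  14.0125]
 [ -5.4427   8.0706]
 [ -1.2901   3.7414]
 [  5.7652  -5.0213]
 [  3.0125  -6.6367]
 [  3.8125  -4.5367]]
blank 0.13122212389737126 [0.5233 0.1008] [[ 2.3423 -1.6363]
 [ 3.1198 -1.7677]
 [ 2.5777 -1.7915]
 [ 3.8442 -4.0669]
 [-3.1065  1.6634]
 [-5.3244  3.8682]
 [-3.4531  3.7308]]
blank in stand [-0.0061  0.0033] 0.028051553479897837
post in stand [-0.0549  0.1313]
post in stand [-0.0504  0.1314]
[0.5671 0.2226 0.084 ] [322.18   233.9848] [292.7715 191.9732]
[0.4626 0.2118 0.1   ] [371.9214 235.2248] [243.9394 192.5437]
```

```bash
cat >> fit.py <<'E'
A,T=0.103,np.array([.5297,.0981])
def s2w(x,y,z): c,s=np.cos(A),np.sin(A);return np.array([c*x-s*y+T[0],s*x+c*y+T[1],z])
def pose():
    s=bot.get_obs();return np.array(s["eef_pos"]),Ro.from_quat(np.roll(s["tool_rot"],-1)).as_matrix(),s
def sh(targets,yaw=None):
    p,R,s=pose()
    for w in targets: print("shift",np.round(R.T@(np.array(w)-p),4))
    if yaw is not None:
        Rt=np.column_stack([[np.sin(yaw),-np.cos(yaw),0],[0,0,-1.],[np.cos(yaw),np.sin(yaw),0]])
        print("dr",np.round(np.degrees(Ro.from_matrix(R.T@Rt).as_rotvec()),2))
E
python3 - <<'E'
from fit import *
p,R,s=pose();sh([p+[0,0,.15],[.58,-.25,.38],[.5,.11,.34]],A)
E
```

```text
shift [-0.   -0.15  0.  ]
shift [-0.4579 -0.1487 -0.24  ]
shift [-0.5072 -0.1087 -0.6055]
dr [-1.000e-02 -7.569e+01  0.000e+00]
```

```bash
python3 -m crank '[{"linear":[0,-0.05,0],"dr":[0,0,0],"hand":-1},{"linear":[0,-0.1,0],"dr":[0,0,0],"hand":-1},{"linear":[0,-0.15,0],"dr":[0,0,0],"hand":-1},{"linear":[-0.46,-0.15,-0.24],"dr":[0,-30,0],"hand":-1},{"linear":[-0.46,-0.15,-0.24],"dr":[0,-30,0],"hand":-1},{"linear":[-0.46,-0.15,-0.24],"dr":[0,-30,0],"hand":-1},{"linear":[-0.46,-0.15,-0.24],"dr":[0,-30,0],"hand":-1},{"linear":[-0.46,-0.15,-0.24],"dr":[0,-30,0],"hand":-1},{"linear":[-0.46,-0.15,-0.24],"dr":[0,-30,0],"hand":-1},{"linear":[-0.46,-0.15,-0.24],"dr":[0,-30,0],"hand":-1}]'
python3 - <<'E'
from fit import *
sh([[.58,-.25,.38],[.5,.11,.34]],A)
E
```

```text
t: 1.63
eef_pos: [0.43, -0.4161, 0.3708]
tool_rot: [-0.3, 0.3, -0.64, 0.641]
contact_force: [1.3, 0.1, -0.6]
gripper_width: 0.002
shift [-0.2237 -0.0093  0.009 ]
shift [-0.4491  0.0305 -0.2829]
dr [-3.00e-02 -4.57e+01  2.00e-02]
```

```bash
python3 -m crank '[{"linear":[-0.22,-0.01,0.01],"dr":[0,-20,0],"hand":-1},{"linear":[-0.22,-0.01,0.01],"dr":[0,-20,0],"hand":-1},{"linear":[-0.22,-0.01,0.01],"dr":[0,-20,0],"hand":-1},{"linear":[-0.22,-0.01,0.01],"dr":[0,-45,0],"hand":-1},{"linear":[-0.45,0.03,-0.28],"dr":[0,-45,0],"hand":-1},{"linear":[-0.45,0.03,-0.28],"dr":[0,-45,0],"hand":-1},{"linear":[-0.45,0.03,-0.28],"dr":[0,-45,0],"hand":-1},{"linear":[-0.45,0.03,-0.28],"dr":[0,-45,0],"hand":-1},{"linear":[-0.45,0.03,-0.28],"dr":[0,-45,0],"hand":-1},{"linear":[-0.45,0.03,-0.28],"dr":[0,-45,0],"hand":-1}]'
python3 - <<'E'
from fit import *
sh([[.5,.11,.34]],A)
E
```

```text
t: 2.47
eef_pos: [0.5164, -0.0453, 0.3548]
tool_rot: [0.522, -0.522, 0.477, -0.477]
contact_force: [1.1, -0.2, 0.0]
gripper_width: 0.0
shift [-0.1561  0.0147 -0.0022]
dr [-0.03 -0.71  0.03]
```

```bash
python3 -m crank '[{"linear":[-0.15,0.01,0],"dr":[0,0,0],"hand":-1},{"linear":[-0.15,0.01,0],"dr":[0,0,0],"hand":-1},{"linear":[-0.15,0.01,0],"dr":[0,0,0],"hand":-1},{"linear":[-0.15,0.01,0],"dr":[0,0,0],"hand":-1},{"linear":[-0.15,0.01,0],"dr":[0,0,0],"hand":-1},{"linear":[-0.15,0.01,0],"dr":[0,0,0],"hand":-1}]'
python3 - <<'E'
from fit import *
np.set_printoptions(precision=4,suppress=True)
p,R,s=pose();print(p,R)
im=bot.read_camera("wrist");P=bot.camera_params("wrist");print(P);cv2.imwrite("pics/w1.png",cv2.resize(im,(800,500)))
for n in("stand","ledge_end","stop_pivot","stop_post","blank","blank_lead","blank_back"):
    for r in bot.place_of("wrist",n)[:1]: print(n,np.round(r["score"],2),np.round(r["xy"],1))
E
```

```text
t: 2.97
eef_pos: [0.503, 0.104, 0.3449]
tool_rot: [0.523, -0.523, 0.476, -0.476]
contact_force: [-0.4, 0.2, 0.8]
gripper_width: 0.001
[0.503  0.104  0.3449] [[ 0.0947  0.0003  0.9955]
 [-0.9955 -0.      0.0947]
 [ 0.     -1.      0.0003]]
{'K': array([[309.7069,   0.    , 317.1991],
       [  0.    , 309.7069, 199.4824],
       [  0.    ,   0.    ,   1.    ]]), 'hand_eye': array([[-0.0006,  0.9597,  0.2811, -0.0718],
       [-0.0004, -0.2811,  0.9597, -0.1434],
       [ 1.    ,  0.0005,  0.0006,  0.0001],
       [ 0.    ,  0.    ,  0.    ,  1.    ]])}
ledge_end 0.56 [338.4  75.4]
stop_pivot 0.97 [378.7  80.5]
stop_post 0.63 [290.2  69. ]
blank 0.71 [331.7 166.1]
blank_lead 0.98 [331.3 121. ]
blank_back 0.94 [352.2 167.5]
```

View pics/w1.png

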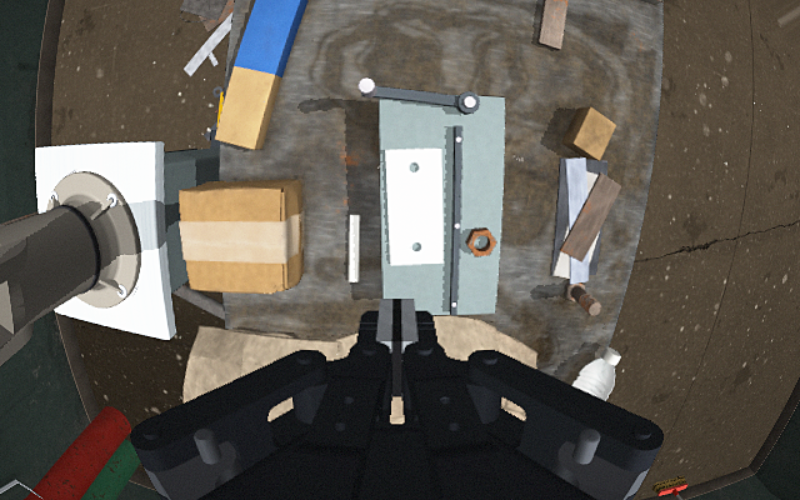

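```bash
cat >> fit.py <<'E'
def wz(px,z,pR=None):
    p,R=pR if pR else pose()[:2]
    P=bot.camera_params("wrist");K,H=np.array(P["K"]),np.array(P["hand_eye"])
    d=np.array([px[0]-K[0,2],px[1]-K[1,2]]);r=np.hypot(*d);th=r/K[0,0]
    v=np.r_[d/r*np.sin(th),np.cos(th)];v=R@H[:3,:3]@v;o=p+R@H[:3,3]
    return o+v*(z-o[2])/v[2]
E
python3 - <<'E'
from fit import *
np.set_printoptions(precision=4,suppress=True)
pR=pose()[:2];g=lambda x,y,z:wz((x/1.25,y/1.25),z,pR)[:2]
S=[((380,97),(-45,130)),((505,97),(95,130)),((497,313),(95,-130))]
L=[np.array(b)/1e3 for a,b in S];W=[g(*a,.06) for a,b in S]
a,t,r=rigid(L,W);print("stand",a,t,r*1e3)
c,s=np.cos(a),np.sin(a);R=np.array([[c,-s],[s,c]]);S=lambda w:R.T@(w-t)*1e3
m=bot.cut_out("wrist","blank");m=m[0]["pixels"];cs=max(cv2.findContours(m.astype(np.uint8),0,2)[0],key=cv2.contourArea)[:,0]
q=np.array([wz(x,.066,pR)[:2] for x in cs],np.float32);rc=cv2.minAreaRect(q);print("rect",rc)
for b in cv2.boxPoints(rc):print("mask corner in stand",S(b))
for v in((385,150),(442,148),(443,264),(390,266)):print("blank corner click",S(g(*v,.066)))
for n,px,z in(("pivot",(378.7,80.5),.084),("pivot click",(469/1.25,102/1.25),.084),("post",(290.2,69),.1),("post top click",(367/1.25,86/1.25),.117),("fence far",(454/1.25,127/1.25),.072),("fence near",(450/1.25,313/1.25),.072),("lead",(331.3,121),.063),("back",(352.2,167.5),.063)):print(n,S(wz(px,z,pR)[:2]))
E
```

```text
stand 0.11072426047449442 [0.5335 0.0946] [[ 1.0995 -0.9801]
 [-0.4352  0.3441]
 [-0.6643  0.636 ]]
rect ((0.5242450833320618, 0.09946541488170624), (0.06110129877924919, 0.1298881471157074), 7.1205949783325195)
mask corner in stand [-40.0706  70.3387]
mask corner in stand [-38.3103 -59.5375]
mask corner in stand [ 22.7854 -58.7094]
mask corner in stand [21.0251 71.1668]
blank corner click [-39.7569  70.1109]
blank corner click [21.9734 71.4811]
blank corner click [ 23.6612 -60.6003]
blank corner click [-37.5741 -61.6617]
pivot [ 53.4391 122.3721]
pivot click [ 48.7709 120.7748]
post [-59.2221 136.114 ]
post top click [-53.8041 133.8048]
fence far [34.4156 94.3975]
fence near [  32.6892 -120.7485]
lead [-8.2122 68.0364]
back [20.2326  2.8625]
```

```bash
sed -i 's/^A,T=.*/A,T=0.110,np.array([.533,.0955])/' fit.py; python3 - <<'E'
from fit import *
sh([s2w(-.054,.092,.2),s2w(-.054,.092,.088)],A)
E
```

```text
shift [-0.0821  0.1448 -0.0271]
shift [-0.0821  0.2568 -0.0271]
dr [-0.   -1.16  0.01]
```

```bash
python3 -m crank '[{"linear":[-0.082,0.03,-0.027],"dr":[0,-1.1,0],"hand":-1},{"linear":[-0.082,0.06,-0.027],"dr":[0,-1.1,0],"hand":-1},{"linear":[-0.082,0.10,-0.027],"dr":[0,-1.1,0],"hand":-1},{"linear":[-0.082,0.13,-0.027],"dr":[0,-1.1,0],"hand":-1},{"linear":[-0.082,0.16,-0.027],"dr":[0,-1.1,0],"hand":-1},{"linear":[-0.082,0.19,-0.027],"dr":[0,-1.1,0],"hand":-1},{"linear":[-0.082,0.22,-0.027],"dr":[0,-1.1,0],"hand":-1},{"linear":[-0.082,0.245,-0.027],"dr":[0,-1.1,0],"hand":-1},{"linear":[-0.082,0.256,-0.027],"dr":[0,-1.1,0],"hand":-1},{"linear":[-0.082,0.256,-0.027],"dr":[0,-1.1,0],"hand":-1}]'
python3 - <<'E'
from fit import *
np.set_printoptions(precision=4,suppress=True)
print(pose()[0])
for b in np.arange(-.1,1.36,.1):
    print(round(b,2),end=" ");sh([s2w(.05-.105*np.cos(b),.12+.105*np.sin(b),.088)])
sh([],A)
E
```

```text
t: 4.25
eef_pos: [0.4676, 0.1807, 0.0866]
tool_rot: [-0.525, 0.528, -0.473, 0.471]
contact_force: [0.1, 0.5, -0.2]
gripper_width: 0.004
[0.4676 0.1807 0.0866]
-0.1 shift [-0.0177 -0.0014  0.0012]
0.0 shift [-0.0282 -0.0014  0.0006]
0.1 shift [-0.0386 -0.0014  0.0012]
0.2 shift [-0.049  -0.0015  0.0027]
0.3 shift [-0.0592 -0.0015  0.0053]
0.4 shift [-0.0691 -0.0015  0.0089]
0.5 shift [-0.0785 -0.0015  0.0135]
0.6 shift [-0.0875 -0.0016  0.019 ]
0.7 shift [-0.0958 -0.0016  0.0253]
0.8 shift [-0.1035 -0.0017  0.0325]
0.9 shift [-0.1104 -0.0017  0.0404]
1.0 shift [-0.1165 -0.0017  0.0489]
1.1 shift [-0.1217 -0.0018  0.058 ]
1.2 shift [-0.126  -0.0018  0.0676]
1.3 shift [-0.1293 -0.0019  0.0776]
dr [0.26 0.01 0.06]
```

```bash
python3 -m crank '[{"linear":[-0.018,-0.001,0.001],"dr":[0,0,0],"hand":-1},{"linear":[-0.028,-0.001,0.001],"dr":[0,0,0],"hand":-1},{"linear":[-0.039,-0.001,0.001],"dr":[0,0,0],"hand":-1},{"linear":[-0.049,-0.001,0.003],"dr":[0,0,0],"hand":-1},{"linear":[-0.059,-0.001,0.005],"dr":[0,0,0],"hand":-1},{"linear":[-0.069,-0.001,0.009],"dr":[0,0,0],"hand":-1},{"linear":[-0.078,-0.001,0.0135],"dr":[0,0,0],"hand":-1},{"linear":[-0.087,-0.001,0.019],"dr":[0,0,0],"hand":-1},{"linear":[-0.096,-0.001,0.025],"dr":[0,0,0],"hand":-1},{"linear":[-0.1035,-0.001,0.0325],"dr":[0,0,0],"hand":-1}]'
python3 - <<'E'
from fit import *
np.set_printoptions(precision=4,suppress=True)
for b in np.arange(.8,1.46,.1):
    print(round(b,2),end=" ");sh([s2w(.05-.105*np.cos(b),.12+.105*np.sin(b),.088)])
im=bot.read_camera("side");c=np.vstack([cv2.resize(im[100:300,180:420],(720,600),interpolation=2)]);cv2.imwrite("pics/v4.png",c)
E
```

```text
t: 5.08
eef_pos: [0.4898, 0.289, 0.0895]
tool_rot: [-0.527, 0.527, -0.472, 0.471]
contact_force: [2.9, -4.5, 1.4]
gripper_width: -0.006
0.8 shift [ 0.0018  0.0015 -0.0014]
0.9 shift [-0.0051  0.0015  0.0064]
1.0 shift [-0.0112  0.0015  0.015 ]
1.1 shift [-0.0165  0.0015  0.0241]
1.2 shift [-0.0207  0.0015  0.0337]
1.3 shift [-0.024   0.0014  0.0436]
1.4 shift [-0.0263  0.0014  0.0539]
```

View pics/v4.png

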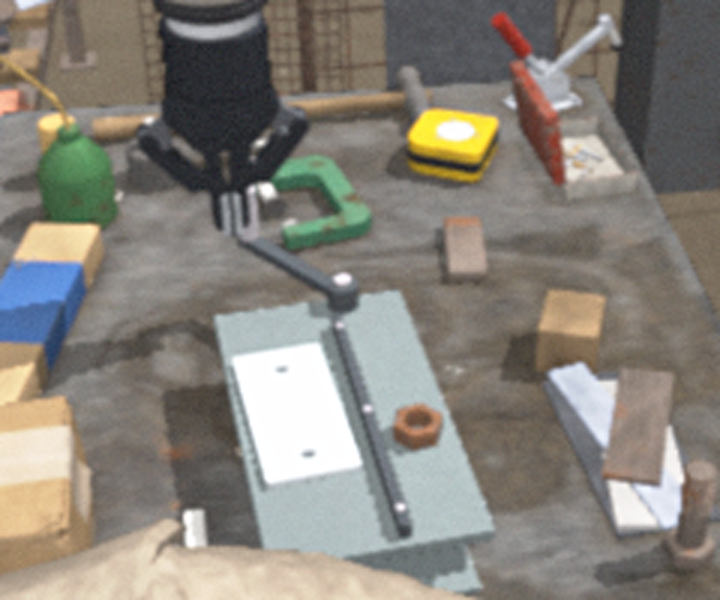

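```bash
python3 -m crank '[{"linear":[-0.005,0.001,0.0065],"dr":[0,0,0],"hand":-1},{"linear":[-0.011,0.001,0.015],"dr":[0,0,0],"hand":-1},{"linear":[-0.0165,0.001,0.024],"dr":[0,0,0],"hand":-1},{"linear":[-0.021,0.001,0.034],"dr":[0,0,0],"hand":-1},{"linear":[-0.024,0.001,0.043],"dr":[0,0,0],"hand":-1},{"linear":[-0.026,0.001,0.053],"dr":[0,0,0],"hand":-1},{"linear":[-0.026,0.001,0.053],"dr":[0,0,0],"hand":-1},{"linear":[-0.02,0.001,0.02],"dr":[0,0,0],"hand":-1},{"linear":[-0.02,-0.04,0.02],"dr":[0,0,0],"hand":-1},{"linear":[-0.02,-0.08,0.02],"dr":[0,0,0],"hand":-1}]'
python3 - <<'E'
from fit import *
np.set_printoptions(precision=4,suppress=True)
im=bot.read_camera("side")
for c in("scene","side"):
    if c=="scene":bot.read_camera(c)
    for n,z in(("stop_post",.1),("blank_lead",.063)):
      for r in bot.place_of(c,n)[:1]:
        w=onz(c,r["xy"],z);R=Ro.from_euler("z",-A).as_matrix();l=R@(w-np.r_[T,0]);print(c,n,r["score"],l,np.arctan2(l[1]-.12,.05-l[0]))
sh([s2w(-.01,.16,.2),s2w(-.09,.07,.2),s2w(-.066,.005,.0625)],A)
E
```

```text
t: 5.97
eef_pos: [0.5021, 0.3087, 0.1668]
tool_rot: [-0.524, 0.531, -0.472, 0.469]
contact_force: [2.6, 1.4, 1.6]
gripper_width: 0.001
scene stop_post 0.89 [0.0534 0.2316 0.1   ] 1.601420877178361
scene blank_lead 0.7 [-0.0151  0.0608  0.063 ] -0.7380815977753558
side stop_post 0.71 [0.0626 0.2221 0.1   ] 1.6939926410484651
side blank_lead 0.94 [-0.0134  0.0619  0.063 ] -0.7421322247006072
shift [ 0.0563 -0.031  -0.008 ]
shift [ 0.1462 -0.031  -0.088 ]
shift [ 0.2112  0.1065 -0.0639]
dr [ 0.06  0.03 -0.  ]
```

```bash
python3 - <<'E'
from fit import *
np.set_printoptions(precision=4,suppress=True)
R=np.array([[.0947,.0003,.9955],[-.9955,0,.0947],[0,-1,.0003]]);pR=(np.array([.503,.104,.3449]),R)
Ri=Ro.from_euler("z",-A).as_matrix();S=lambda w:Ri@(w-np.r_[T,0])
for z in(0,.08,.1,.12):
    print(z,[S(wz((x/1.25,y/1.25),z,pR))[:2] for x,y in((296,181),(302,290),(270,184))],[S(onz("scene",(260+x/3.636,150+y/3.636),z))[:2] for x,y in((603,422),(645,235))])
E
```

```text
0 [array([-0.1577,  0.0342]), array([-0.1616, -0.1164]), array([-0.1937,  0.032 ])] [array([-0.1534,  0.0316]), array([-0.1398, -0.2559])]
0.08 [array([-0.1364,  0.0423]), array([-0.1396, -0.0837]), array([-0.1665,  0.0405])] [array([-0.1682,  0.1679]), array([-0.1571, -0.0679])]
0.1 [array([-0.1311,  0.0443]), array([-0.1342, -0.0755]), array([-0.1597,  0.0426])] [array([-0.1719,  0.202 ]), array([-0.1614, -0.0209])]
0.12 [array([-0.1258,  0.0464]), array([-0.1287, -0.0673]), array([-0.1529,  0.0447])] [array([-0.1756,  0.2361]), array([-0.1657,  0.0261])]
```

```bash
python3 -m crank '[{"linear":[0.04,-0.03,-0.01],"dr":[0,0,0],"hand":-1},{"linear":[0.08,-0.03,-0.04],"dr":[0,0,0],"hand":-1},{"linear":[0.12,-0.02,-0.06],"dr":[0,0,0],"hand":-1},{"linear":[0.155,-0.01,-0.066],"dr":[0,0,0],"hand":-1},{"linear":[0.19,0.01,-0.066],"dr":[0,0,0],"hand":-1},{"linear":[0.211,0.04,-0.066],"dr":[0,0,0],"hand":-1},{"linear":[0.211,0.07,-0.066],"dr":[0,0,0],"hand":-1},{"linear":[0.211,0.095,-0.066],"dr":[0,0,0],"hand":-1},{"linear":[0.211,0.104,-0.066],"dr":[0,0,0],"hand":-1},{"linear":[0.211,0.104,-0.066],"dr":[0,0,0],"hand":-1}]'
python3 - <<'E'
from fit import *
np.set_printoptions(precision=4,suppress=True)
pR=pose();print(pR[0],pR[2]["contact_force"]);im=bot.read_camera("wrist");cv2.imwrite("pics/w2.png",im)
sh([s2w(-.066,.005,.0625),s2w(-.0535,.005,.0625),s2w(-.0385,.005,.0625)],A)
m=bot.cut_out("wrist","blank")[0]["pixels"];cs=max(cv2.findContours(m.astype(np.uint8),0,2)[0],key=cv2.contourArea)[:,0]
q=np.array([wz(x,.066,pR[:2])[:2] for x in cs],np.float32);Ri=Ro.from_euler("z",-A).as_matrix()[:2,:2]
for b in cv2.boxPoints(cv2.minAreaRect(q)):print("corner",Ri@(b-T))
E
sleep 0.1
```

```text
t: 7.1
eef_pos: [0.463, 0.093, 0.0632]
tool_rot: [-0.525, 0.528, -0.473, 0.47]
contact_force: [0.3, 0.2, -0.6]
gripper_width: -0.0
[0.463  0.093  0.0632] [ 0.3422  0.1712 -0.603 ]
shift [0.0008 0.0023 0.0025]
shift [0.0008 0.0023 0.015 ]
shift [0.0008 0.0022 0.03  ]
dr [ 0.17  0.08 -0.03]
corner [-0.0416  0.0722]
corner [-0.0386 -0.0368]
corner [ 0.0234 -0.0351]
corner [0.0204 0.074 ]
```

View pics/w2.png

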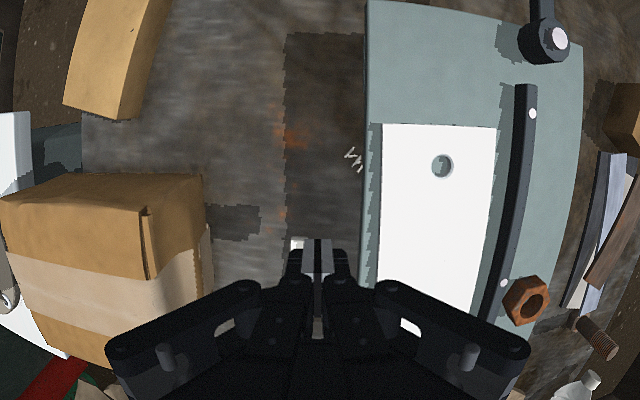

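```bash
python3 -m crank '[{"linear":[0,0.002,0.0],"dr":[0,0,0],"hand":-1},{"linear":[0,0.002,0.005],"dr":[0,0,0],"hand":-1},{"linear":[0,0.002,0.009],"dr":[0,0,0],"hand":-1},{"linear":[0,0.002,0.012],"dr":[0,0,0],"hand":-1},{"linear":[0,0.002,0.015],"dr":[0,0,0],"hand":-1},{"linear":[0,0.002,0.018],"dr":[0,0,0],"hand":-1},{"linear":[0,0.002,0.021],"dr":[0,0,0],"hand":-1},{"linear":[0,0.002,0.023],"dr":[0,0,0],"hand":-1},{"linear":[0,0.002,0.023],"dr":[0,0,0],"hand":-1}]'
cat >> fit.py <<'E'
def blank(name="wrist"):
    pR=pose()[:2];bot.read_camera(name)
    m=bot.cut_out(name,"blank")[0]["pixels"];cs=max(cv2.findContours(m.astype(np.uint8),0,2)[0],key=cv2.contourArea)[:,0]
    q=np.array([(wz(x,.066,pR) if name=="wrist" else onz(name,x,.066))[:2] for x in cs],np.float32);Ri=Ro.from_euler("z",-A).as_matrix()[:2,:2]
    print(name,"corners",*[np.round(Ri@(b-T)*1e3,1) for b in cv2.boxPoints(cv2.minAreaRect(q))])
def where():
    p,R,s=pose();Ri=Ro.from_euler("z",-A).as_matrix();print("tcp in stand",np.round(Ri@(p-np.r_[T,0])*1e3,1),"F stand",np.round(Ri@s["contact_force"],1))
E
python3 - <<'E'
from fit import *
where();blank();where();blank("side")
E
```

```text
t: 7.95
eef_pos: [0.4882, 0.0956, 0.0636]
tool_rot: [-0.527, 0.527, -0.472, 0.472]
contact_force: [0.2, -0.5, -0.1]
gripper_width: -0.001
tcp in stand [-44.5   5.1  63.6] F stand [ 0.2 -0.5 -0.1]
wrist corners [-40.   72.5] [-37.4 -23.8] [ 24.3 -22.1] [21.7 74.1]
tcp in stand [-44.6   5.1  63.7] F stand [-0.6 -0.5 -0.4]
side corners [-38.3  69.5] [-35.8 -68.5] [ 26.2 -67.4] [23.8 70.6]
```

```bash
python3 -m crank '[{"linear":[0,0.001,0.003],"dr":[0,0,0],"hand":-1},{"linear":[0,0.001,0.005],"dr":[0,0,0],"hand":-1},{"linear":[0,0.001,0.007],"dr":[0,0,0],"hand":-1},{"linear":[0,0.001,0.009],"dr":[0,0,0],"hand":-1},{"linear":[0,0.001,0.009],"dr":[0,0,0],"hand":-1}]'
python3 - <<'E'
from fit import *
where();blank();where();blank("side")
cv2.imwrite("pics/w3.png",cv2.resize(bot.read_camera("wrist")[80:330,220:540],(768,600),interpolation=2))
E
```

```text
t: 8.57
eef_pos: [0.4976, 0.0967, 0.0627]
tool_rot: [0.527, -0.527, 0.472, -0.472]
contact_force: [-0.3, 0.3, 0.7]
gripper_width: -0.0
tcp in stand [-35.1   5.1  62.7] F stand [-0.3  0.4  0.7]
wrist corners [-29.1  72.9] [-28.6 -22.6] [ 33.  -22.2] [32.4 73.3]
tcp in stand [-35.1   5.1  62.8] F stand [0.7 0.1 0.1]
side corners [-27.2  71.3] [-28.8 -65. ] [ 32.5 -65.7] [34.1 70.6]
```

View pics/w3.png

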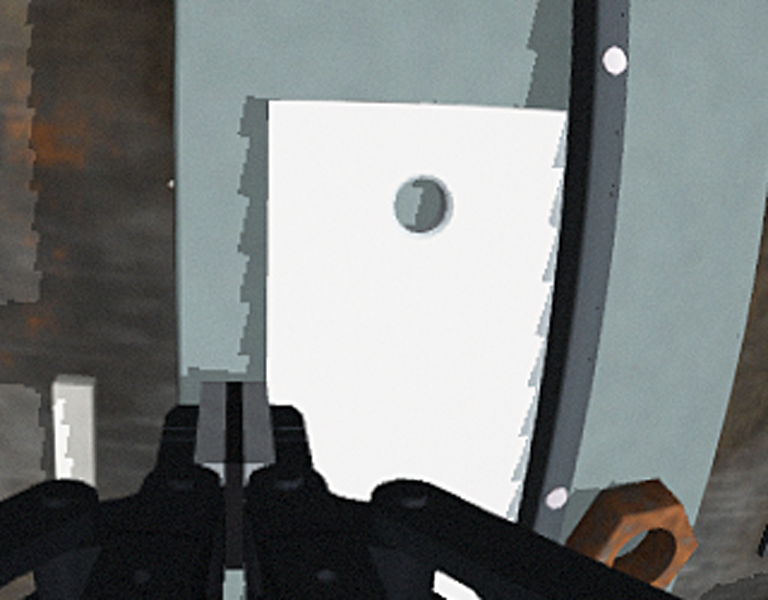

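```bash
python3 -m crank '[{"linear":[0,0,0.002],"dr":[0,0,0],"hand":-1},{"linear":[0,0,0.003],"dr":[0,0,0],"hand":-1},{"linear":[0,0,0.004],"dr":[0,0,0],"hand":-1},{"linear":[0,0,0.005],"dr":[0,0,0],"hand":-1},{"linear":[0,0,0.005],"dr":[0,0,0],"hand":-1}]'
python3 - <<'E'
from fit import *
where();blank();where();blank("side")
E
```

```text
t: 9.23
eef_pos: [0.4999, 0.0969, 0.0623]
tool_rot: [-0.526, 0.528, -0.472, 0.471]
contact_force: [-6.6, 0.0, 4.8]
gripper_width: 0.002
tcp in stand [-32.7   5.1  62.3] F stand [-6.5  0.8  4.8]
wrist corners [-26.6  72.8] [-26.7 -20.8] [ 34.4 -20.9] [34.5 72.7]
tcp in stand [-32.8   5.1  62.3] F stand [-5.9  0.3  4.6]
side corners [-22.6  71.2] [-26.7 -65.8] [ 33.5 -67.6] [37.6 69.4]
```

```bash
python3 - <<'E'
from fit import *
sh([s2w(-.05,.005,.0625),s2w(-.05,.005,.11),s2w(.0045,-.09,.11),s2w(.0045,-.09,.0625)],A)
E
```

```text
shift [ 0.0001 -0.0001 -0.0173]
shift [ 0.0001 -0.0476 -0.0174]
shift [ 0.0952 -0.0478  0.037 ]
shift [ 0.0951 -0.0003  0.0372]
dr [0.23 0.03 0.05]
```

```bash
python3 -m crank '[{"linear":[0,0,-0.02],"dr":[0,0,0],"hand":-1},{"linear":[0,0,-0.02],"dr":[0,0,0],"hand":-1},{"linear":[0,-0.03,-0.02],"dr":[0,0,0],"hand":-1},{"linear":[0,-0.055,-0.02],"dr":[0,0,0],"hand":-1},{"linear":[0.04,-0.055,0.01],"dr":[0,0,0],"hand":-1},{"linear":[0.075,-0.055,0.0345],"dr":[0,0,0],"hand":-1},{"linear":[0.096,-0.055,0.0345],"dr":[0,0,0],"hand":-1},{"linear":[0.096,-0.055,0.0345],"dr":[0,0,0],"hand":-1},{"linear":[0.096,-0.035,0.0345],"dr":[0,0,0],"hand":-1},{"linear":[0.096,-0.015,0.0345],"dr":[0,0,0],"hand":-1}]'
python3 - <<'E'
from fit import *
where();blank("side");where()
sh([s2w(.0045,-.09,.0625),s2w(.0045,-.068,.0625),s2w(.0045,0.0,.0625)],A)
E
```

```text
t: 10.27
eef_pos: [0.5488, 0.0048, 0.0783]
tool_rot: [0.527, -0.525, 0.471, -0.473]
contact_force: [0.7, 0.2, 0.3]
gripper_width: -0.002
tcp in stand [  5.8 -91.9  78.3] F stand [0.7 0.1 0.3]
side corners [-27.1 -27.6] [-25.1 -66. ] [  0.4 -64.7] [ -1.7 -26.3]
tcp in stand [  2.1 -91.2  75.4] F stand [-1.  -0.4 -0.6]
shift [-0.0012  0.0128  0.0024]
shift [-0.0232  0.0128  0.0024]
shift [-0.0912  0.0129  0.0024]
dr [ 0.25 -0.   -0.02]
```

```bash
python3 -m crank '[{"linear":[0,0.008,0.002],"dr":[0,0,0],"hand":-1},{"linear":[0,0.013,0.002],"dr":[0,0,0],"hand":-1},{"linear":[0,0.013,0.002],"dr":[0,0,0],"hand":-1},{"linear":[-0.01,0.013,0.002],"dr":[0,0,0],"hand":-1},{"linear":[-0.02,0.013,0.002],"dr":[0,0,0],"hand":-1},{"linear":[-0.027,0.013,0.002],"dr":[0,0,0],"hand":-1},{"linear":[-0.033,0.013,0.002],"dr":[0,0,0],"hand":-1},{"linear":[-0.039,0.013,0.002],"dr":[0,0,0],"hand":-1},{"linear":[-0.045,0.013,0.002],"dr":[0,0,0],"hand":-1},{"linear":[-0.045,0.013,0.002],"dr":[0,0,0],"hand":-1}]'
python3 - <<'E'
from fit import *
where();blank();where()
cv2.imwrite("pics/w4.png",cv2.resize(bot.read_camera("wrist")[40:290,220:540],(768,600),interpolation=2))
E
```

```text
t: 11.2
eef_pos: [0.5442, 0.052, 0.0653]
tool_rot: [0.528, -0.527, 0.471, -0.471]
contact_force: [0.5, -0.7, 3.3]
gripper_width: -0.003
tcp in stand [  6.4 -44.4  65.3] F stand [ 0.4 -0.7  3.3]
wrist corners [-27.6  82.5] [-26.7 -36.2] [ 33.9 -35.7] [33. 83.]
tcp in stand [  6.  -45.1  64.9] F stand [ 0.2 -0.6  0.4]
```

View pics/w4.png

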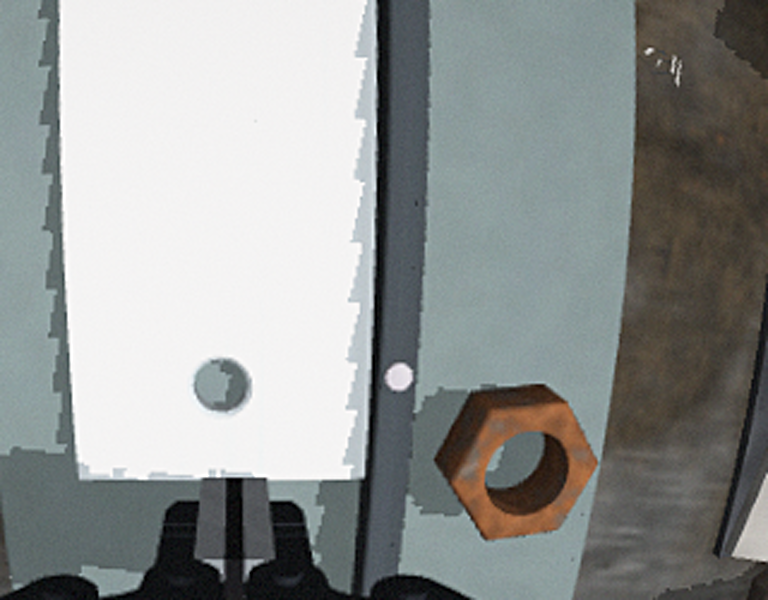

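```bash
python3 -m crank '[{"linear":[0.006,0,0],"dr":[0,0,0],"hand":-1},{"linear":[0.006,0.003,-0.001],"dr":[0,0,0],"hand":-1},{"linear":[0.006,0.003,-0.001],"dr":[0,0,0],"hand":-1},{"linear":[0.006,0.003,-0.001],"dr":[0,0,0],"hand":-1}]'
python3 - <<'E'
from fit import *
where();blank();where();blank("scene");print([ (r["xy"],r["score"]) for r in bot.place_of("scene","blank_lead")[:1]])
sh([s2w(.005,-.044,.0625)],A)
E
```

```text
t: 11.68
eef_pos: [0.5431, 0.044, 0.0613]
tool_rot: [-0.526, 0.527, -0.472, 0.472]
contact_force: [0.0, 1.0, 0.3]
gripper_width: 0.0
tcp in stand [  4.4 -52.3  61.3] F stand [0.2 1.  0.3]
wrist corners [-28.2  73.1] [-27.2 -36.2] [ 34.2 -35.6] [33.2 73.7]
tcp in stand [  4.8 -51.9  61.6] F stand [ 0.4  0.5 -0.3]
scene corners [-29.7 104.2] [-29.  -35.2] [ 33.  -34.9] [ 32.3 104.5]
[([351.0, 237.8], 0.56)]
shift [-0.0078 -0.0007  0.    ]
dr [-0.01  0.02 -0.01]
```

```bash
python3 -m crank '[{"linear":[-0.006,0,0],"dr":[0,0,0],"hand":-1},{"linear":[-0.012,0,0],"dr":[0,0,0],"hand":-1},{"linear":[-0.018,0,0],"dr":[0,0,0],"hand":-1},{"linear":[-0.024,0,0],"dr":[0,0,0],"hand":-1},{"linear":[-0.030,0,0],"dr":[0,0,0],"hand":-1},{"linear":[-0.036,0,0],"dr":[0,0,0],"hand":-1},{"linear":[-0.042,0,0],"dr":[0,0,0],"hand":-1},{"linear":[-0.048,0,0],"dr":[0,0,0],"hand":-1},{"linear":[-0.054,0,0],"dr":[0,0,0],"hand":-1},{"linear":[-0.054,0,0],"dr":[0,0,0],"hand":-1}]'
python3 - <<'E'
from fit import *
where();blank();where();blank("scene");blank("side");print([ (r["xy"],r["score"]) for r in bot.place_of("side","blank_lead")[:1]])
sh([s2w(.005,.019,.0625)],A)
E
```

```text
t: 12.77
eef_pos: [0.5375, 0.1001, 0.0619]
tool_rot: [0.528, -0.527, 0.471, -0.471]
contact_force: [0.5, 0.3, -0.3]
gripper_width: 0.0
tcp in stand [ 5.   4.1 61.9] F stand [ 0.5  0.2 -0.3]
wrist corners [-27.6 129.8] [-27.  15.] [33.7 15.3] [ 33.1 130.1]
tcp in stand [ 5.   2.8 61.9] F stand [-0.2 -0.4 -0.2]
scene corners [-31.3 156. ] [-29.1  14.5] [34.6 15.5] [ 32.4 157. ]
side corners [-30.5   9.8] [-8.4  5.9] [-2.2 41.4] [-24.3  45.2]
[([271.8, 197.7], 0.65)]
shift [-0.0172 -0.0007  0.    ]
dr [-0.01 -0.02  0.  ]
```

```bash
python3 -m crank '[{"linear":[-0.004,0,0],"dr":[0,0,0],"hand":-1},{"linear":[-0.008,0,0],"dr":[0,0,0],"hand":-1},{"linear":[-0.011,0,0],"dr":[0,0,0],"hand":-1},{"linear":[-0.0135,0,0],"dr":[0,0,0],"hand":-1},{"linear":[-0.0145,0,0],"dr":[0,0,0],"hand":-1},{"linear":[-0.0145,0,0],"dr":[0,0,0],"hand":-1},{"linear":[0,0,0],"dr":[0,0,0],"hand":-1},{"linear":[0.005,-0.03,0],"dr":[0,0,0],"hand":-1},{"linear":[0.005,-0.07,-0.01],"dr":[0,0,0],"hand":-1},{"linear":[0.005,-0.11,-0.04],"dr":[0,0,0],"hand":-1}]'
python3 - <<'E'
from fit import *
sh([s2w(-.02,.08,.25)],A)
E
```

```text
t: 13.95
eef_pos: [0.5056, 0.0897, 0.1669]
tool_rot: [0.528, -0.525, 0.472, -0.472]
contact_force: [1.2, -0.5, 0.6]
gripper_width: 0.002
shift [-0.0829 -0.0829  0.0079]
dr [-0.13 -0.07 -0.12]
```

```bash
python3 -m crank '[{"linear":[0,-0.04,0],"dr":[0,0,0],"hand":-1},{"linear":[0,-0.08,0],"dr":[0,0,0],"hand":-1},{"linear":[-0.02,-0.11,0],"dr":[0,0,0],"hand":-1},{"linear":[-0.02,-0.13,0],"dr":[0,0,0],"hand":-1},{"linear":[-0.02,-0.13,0],"dr":[0,0,0],"hand":-1},{"linear":[-0.02,-0.13,0],"dr":[0,0,0],"hand":-1},{"linear":[-0.02,-0.13,0],"dr":[0,0,0],"hand":-1}]'
python3 - <<'E'
from fit import *
where();blank();blank("side");blank("scene")
pR=pose()[:2];cv2.imwrite("pics/w5.png",cv2.resize(bot.read_camera("wrist")[20:270,220:540],(768,600),interpolation=2));np.savez("pR",p=pR[0],R=pR[1])
for c,n,z in(("wrist","stop_post",.1),("wrist","ledge_end",.06),("wrist","blank_lead",.063),("side","blank_lead",.063),("side","ledge_end",.06)):
    for r in bot.place_of(c,n)[:1]:
        w=wz(r["xy"],z,pR) if c=="wrist" else onz(c,r["xy"],z);print(c,n,round(float(r["score"]),2),Ro.from_euler("z",-A).as_matrix()@(w-np.r_[T,0]))
E
```

```text
t: 14.53
eef_pos: [0.5007, 0.1087, 0.2942]
tool_rot: [-0.526, 0.527, -0.472, 0.472]
contact_force: [0.7, 0.6, -0.6]
gripper_width: -0.0
tcp in stand [-30.7  16.7 294.2] F stand [ 0.7  0.5 -0.6]
wrist corners [-27.5 159.5] [-27.2  28.4] [33.9 28.5] [ 33.6 159.6]
side corners [-26.7 156.7] [-26.9  17.6] [35.9 17.5] [ 36.1 156.6]
scene corners [-30.7 166.2] [-30.   27.8] [32.9 28.1] [ 32.3 166.5]
wrist blank_lead 0.89 [0.00198042 0.15835774 0.063     ]
side blank_lead 0.87 [0.0088864  0.16255737 0.063     ]
side ledge_end 0.9 [0.00790647 0.12054337 0.06      ]
```

View pics/w5.png

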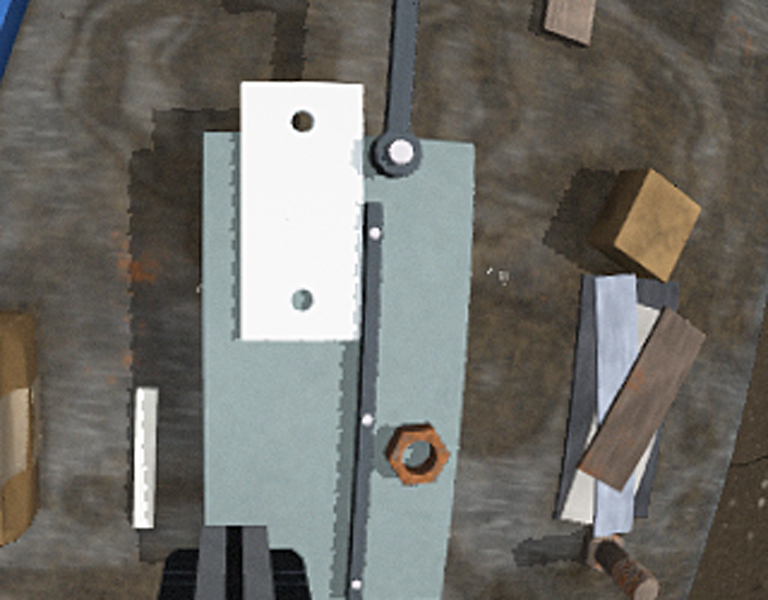

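```bash
python3 - <<'E'
from fit import *
d=np.load("pR.npz");pR=(d["p"],d["R"]);Ri=Ro.from_euler("z",-A).as_matrix()
for n,x,y,z in(("ledge L",205,131,.06),("ledge R",474,144,.06),("lead L",241,81.5,.066),("lead R",363,84,.066),("trail L",241,340,.066),("post? boss",401,151,.084)):
    print(n,np.round((Ri@(wz((220+x/2.4,20+y/2.4),z,pR)-np.r_[T,0]))*1e3,1))
E
```

```text
ledge L [-44.7 133.6  60. ]
ledge R [ 93.5 132.1  60. ]
lead L [-26.8 158.1  66. ]
lead R [ 33.6 158.6  66. ]
trail L [-26.6  27.6  66. ]
post? boss [ 49.  123.3  84. ]
```

```bash
python3 - <<'E'
from fit import *
sh([s2w(.005,-.003,.1),s2w(.005,-.003,.0625)],A)
E
```

```text
shift [0.0201 0.195  0.0351]
shift [0.0201 0.2325 0.0351]
dr [ 0.    0.01 -0.  ]
```

```bash
python3 -m crank '[{"linear":[0.02,0.035,0.02],"dr":[0,0,0],"hand":-1},{"linear":[0.02,0.07,0.035],"dr":[0,0,0],"hand":-1},{"linear":[0.02,0.105,0.035],"dr":[0,0,0],"hand":-1},{"linear":[0.02,0.14,0.035],"dr":[0,0,0],"hand":-1},{"linear":[0.02,0.17,0.035],"dr":[0,0,0],"hand":-1},{"linear":[0.02,0.195,0.035],"dr":[0,0,0],"hand":-1},{"linear":[0.02,0.215,0.035],"dr":[0,0,0],"hand":-1},{"linear":[0.02,0.23,0.035],"dr":[0,0,0],"hand":-1},{"linear":[0.02,0.2325,0.035],"dr":[0,0,0],"hand":-1},{"linear":[0.02,0.2325,0.035],"dr":[0,0,0],"hand":-1}]'
python3 - <<'E'
from fit import *
where();sh([s2w(.005,.0225,.0622)],A)
E
```

```text
t: 15.97
eef_pos: [0.5378, 0.0931, 0.062]
tool_rot: [-0.526, 0.527, -0.472, 0.471]
contact_force: [0.1, -0.1, -0.4]
gripper_width: 0.003
tcp in stand [ 4.5 -2.9 62. ] F stand [ 0.1 -0.1 -0.4]
shift [-0.0254 -0.0002  0.0005]
dr [ 0.09  0.02 -0.  ]
```

```bash
python3 -m crank '[{"linear":[-0.008,0,0],"dr":[0,0,0],"hand":-1},{"linear":[-0.014,0,0],"dr":[0,0,0],"hand":-1},{"linear":[-0.019,0,0],"dr":[0,0,0],"hand":-1},{"linear":[-0.022,0,0],"dr":[0,0,0],"hand":-1},{"linear":[-0.0255,0,0],"dr":[0,0,0],"hand":-1},{"linear":[-0.0255,0,0],"dr":[0,0,0],"hand":-1},{"linear":[-0.012,0,0],"dr":[0,0,0],"hand":-1},{"linear":[-0.006,-0.03,0],"dr":[0,0,0],"hand":-1},{"linear":[-0.006,-0.07,-0.01],"dr":[0,0,0],"hand":-1},{"linear":[-0.006,-0.11,-0.03],"dr":[0,0,0],"hand":-1}]'
python3 -m crank '[{"linear":[0,-0.04,0],"dr":[0,0,0],"hand":-1},{"linear":[0,-0.08,0],"dr":[0,0,0],"hand":-1},{"linear":[-0.02,-0.11,0],"dr":[0,0,0],"hand":-1},{"linear":[-0.02,-0.13,0],"dr":[0,0,0],"hand":-1},{"linear":[-0.02,-0.13,0],"dr":[0,0,0],"hand":-1},{"linear":[-0.02,-0.13,0],"dr":[0,0,0],"hand":-1},{"linear":[-0.02,-0.13,0],"dr":[0,0,0],"hand":-1}]'
python3 - <<'E'
from fit import *
where();blank();blank("side");where()
pR=pose()[:2];cv2.imwrite("pics/w6.png",cv2.resize(bot.read_camera("wrist")[20:270,220:540],(768,600),interpolation=2));np.savez("pR",p=pR[0],R=pR[1])
E
```

```text
t: 16.8
eef_pos: [0.5097, 0.0948, 0.1707]
tool_rot: [0.526, -0.526, 0.473, -0.472]
contact_force: [0.8, 0.7, 1.0]
gripper_width: -0.002
t: 17.38
eef_pos: [0.5063, 0.1146, 0.2987]
tool_rot: [-0.526, 0.527, -0.472, 0.472]
contact_force: [-0.3, -0.5, -0.2]
gripper_width: 0.003
tcp in stand [-24.4  22.  298.7] F stand [-0.4 -0.4 -0.2]Traceback (most recent call last):
  File "<stdin>", line 2, in <module>
  File "fit.py", line 24, in blank
    m=bot.cut_out(name,"blank")[0]["pixels"];cs=max(cv2.findContours(m.astype(np.uint8),0,2)[0],key=cv2.contourArea)[:,0]
      ~~~~~~~~~~~~~~~~~~~~~~~~~^^^
IndexError: list index out of range
```

```bash
python3 - <<'E'
from fit import *
pR=pose()[:2];cv2.imwrite("pics/w6.png",cv2.resize(bot.read_camera("wrist")[20:270,220:540],(768,600),interpolation=2));np.savez("pR",p=pR[0],R=pR[1])
for c in("wrist","side"):
    try: blank(c)
    except IndexError: print(c,"missed")
E
```

```text
wrist corners [-29.9 163.1] [-28.   32.8] [35.2 33.7] [ 33.3 164. ]
side corners [-25.4 159.4] [-25.3  25.6] [33.3 25.7] [ 33.2 159.5]
```

View pics/w6.png

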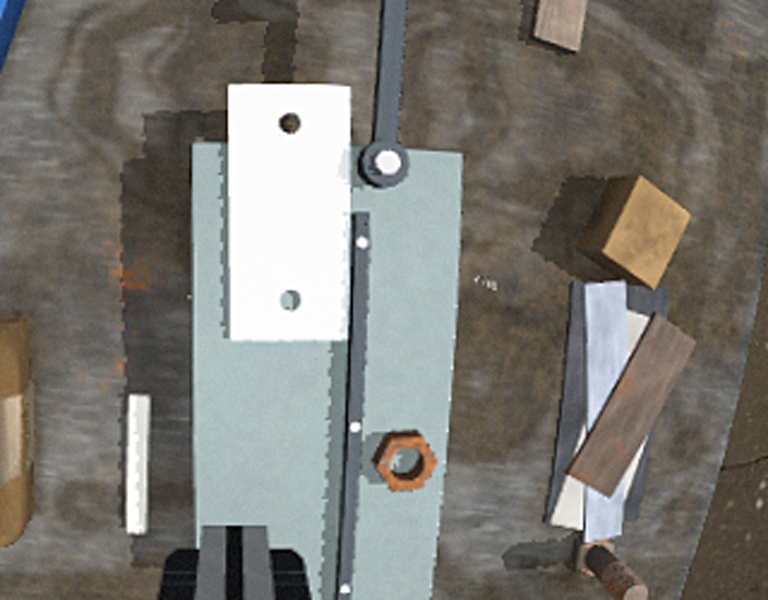

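```bash
python3 - <<'E'
from fit import *
d=np.load("pR.npz");pR=(d["p"],d["R"]);Ri=Ro.from_euler("z",-A).as_matrix()
for n,x,y,z in(("ledge L",193,142,.06),("ledge R",462,154,.06),("lead L",229,84,.066),("lead R",350,86,.066),("trail L",230,340,.066),("trail R",348.5,340,.066),("fence far",355,213,.072),("boss",387,161,.084)):
    print(n,np.round((Ri@(wz((220+x/2.4,20+y/2.4),z,pR)-np.r_[T,0]))*1e3,1))
E
```

```text
ledge L [-45.2 133.5  60. ]
ledge R [ 93.7 131.7  60. ]
lead L [-27.1 162.7  66. ]
lead R [ 33.3 163.1  66. ]
trail L [-26.6  32.1  66. ]
trail R [34.3 32.5 66. ]
fence far [35.2 97.7 72. ]
boss [ 48.6 123.5  84. ]
```

```bash
python3 -c "
from station import bot
print(bot.hand_in(),bot.get_obs()['t'])"
```

```text
the job is handed in; nothing more can be done
the job is handed in; nothing more can be done
```

The job is handed in, at about 18 s of the 72 s allowed. No verdict was reported.

**What I did:** I swung the stop bar open by its post to about 1.6 rad, with the blank still well back on the ledge. With the fingers shut, I pushed the blank square against the fence (about 6 N at contact). Then I pushed it left by its right-hand end in several strokes; the last was a 4–5 mm correction after I measured only about 25 mm of overhang.

**Last checks:**
- **Overhang:** edges I picked by hand in the final wrist picture put the blank's end about 30 mm past the ledge.
- **Fence:** the back side is about 1 mm from the fence and parallel within about 0.02 rad.
- **Stop bar and loose things:** the bar is clear of the blank. The nut, soapstone, off-cut, block and bolt look undisturbed; I judged that by eye.
- **Robot:** it hovered at z ≈ 0.3 m, touching nothing.

**Disagreements and misses:**
- The side camera's blank outline read about 4 mm shorter at the left end than the wrist camera's. That is still inside the 20–40 mm band.
- My fitted stand frame was off by about 1.5 mm in x and 3 mm in y, so I measured the overhang directly against the ledge edge.
- The blank detection missed once and worked on the retry.
- In the first left push the fingertip rode high, at about 65 mm against the blank's 66 mm top. I backed off and lowered it to about 62 mm before going on.

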